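# Index the soldering turntable

## Task

With the fingers closed and used like one finger, push on a spoke of the soldering turntable to turn it until its long ball-ended spoke points straight at the gate of the index bracket, the latch still standing open. Then push the latch bar round until it is fully home at its stop, with its fork around the ball, and draw back. Push gently, pinch or lift nothing, and leave the loose things on the mat where they are.

Things in the scene. Friction and masses are not known exactly. Their poses are not given: they have to be found in the camera images.
- table_axis (a point): On the turntable's vertical axis, at spoke height, 36 mm above the mat. The fixed dark base is round, 100 mm across, 29 mm tall; on it turns a steel disc 112 mm across (30 to 42 mm above the mat) carrying a black charcoal block 57x87x30 mm fixed flat on its middle (top 73 mm above the mat). The whole place of the turntable varies.
- ball_tip (a point): Centre of the 14 mm ball at the end of the turntable's one long spoke, 105 mm from the axis, 36 mm above the mat. The turntable has four level round steel spokes 10 mm thick, 90 degrees apart, their centre lines 36 mm above the mat and standing out of the disc's rim (56 mm from the axis); the three others are plain and end 88 mm from the axis. The point's x axis points outwards along the long spoke.
- turntable (a joint): Angle of the turntable in rad, growing anticlockwise from above; it is the world direction of the long spoke (0: straight ahead, +x; pi/2: to the left). It turns both ways, at least a full turn each way from 0. It stays where it is left (friction 0.05 N m, no spring).
- gate (a point): The place for the ball: on the index bracket, 105 mm from the axis, 36 mm above the mat. The point's x axis points outwards from the turntable's axis (the gate's direction), its y axis to the left of that, seen from above. The bracket is a fixed dark angled (L-shaped) foot, only 6 mm high, that reaches outwards from beneath the turntable, on the robot's left; the latch stands on it. The bracket's direction varies.
- latch_pivot (a point): The latch's vertical pivot, 36 mm above the mat; in the gate's axes 118 mm outwards from the turntable's axis and 55 mm to the right (-y). A fixed steel stop pin (8 mm thick, 45 mm tall) stands 9 mm outwards and 14 mm to the right of it.
- latch_end (a point): Middle of the free rounded end of the latch bar, 86 mm from the pivot. The bar is aluminium, 10 mm thick, 16 mm tall (28 to 44 mm above the mat). Two prongs 22 mm long, with 26 mm free between them, stand out at a right angle from its inner side, their middle 55 mm from the pivot: they form the fork that closes round the ball, and if the ball is not in the gate a prong is blocked by it.
- latch (a joint): Angle of the latch in rad: 0 fully open (bar swung 0.9 rad outwards, away from the turntable), 0.9 fully closed against its stop; growing anticlockwise from above. Closed, the bar lies across the gate, from the pivot along the gate's +y axis. To close it, push the bar's outer side, near its free end, anticlockwise about the pivot and towards the turntable. It stays where it is left (friction 0.03 N m, no spring).
- turntable_base: The turntable as a whole, screwed down; origin on the mat under its axis. It carries the disc, spokes and charcoal block.
- index_bracket: The index bracket, screwed down; origin on the mat under the turntable's axis, x axis outwards to the gate. It carries the latch.
- disc_block: Bystander: small round stepped steel block, 34 mm across, 23 mm tall, loose, near the turntable. Origin under its middle.
- tape_roll: Bystander: roll of masking tape lying flat, 98 mm across, 25 mm tall, loose, right of the turntable. Origin under its middle.
- dish: Bystander: shallow round ceramic dish, 73 mm across, 18 mm tall, loose, beyond the turntable. Origin under its middle.
- pen: Bystander: pen 11x145x9 mm, loose, in front of the tank at the back right. Origin under its middle.

How it is judged:
By the outcome, as a careful person would: the job done as asked, in the order asked, and still so for the second after the job is handed in, with the robot touching nothing.
It also fails if it takes over 56 s, if anything falls off the work surface, if the arm or the gripper's body presses on something with over 40 N, if the wrist force passes 120 N, or if a joint passes its speed limit or range.

## Robot

A 6-joint arm with a two-finger parallel gripper is mounted at the origin on a cart in front of the work surface, level with it; the furniture and walls round the work are solid. World frame = base frame: x ahead of the robot, y to its left, z up, the work surface at z = 0. Lengths are in m, angles in rad, forces in N, time in s.
With the tool pointing down it reaches from about 0.325 to 0.85 m from the base axis. Payload 4.4 kg.
Tool frame: the origin (TCP) lies at the very end of the fingers, on their centre line; the grasp point (between the pads) lies 19 mm behind it; z points along the fingers, x is the direction in which the jaws open and shut, and the axes are right-handed (so a half turn about z gives the same grasp; the last joint's range is limited). The gripper opens to 94 mm and grips with 3 to 60 N. Pads are 16 mm wide; open, the fingers measure 119 mm over their backs; the gripper's body (75 mm by 177 mm) begins 78 mm behind the grasp point.
Start: joints at [-1.274, 0.207, 1.542, -0, 1.393, -0.15], TCP at [0.248, -0.519, 0.205] pointing down, gripper open.
Joint ranges: [-2.73, 2.73], [-0.86, 2.22], [0.23, 2.46], [-1.11, 4.25], [0.08, 2.63], [-2.82, 2.82]. Speed limits (rad/s): [2.79, 2.79, 3.14, 3.14, 3.14, 3.14].

## Interface

Orientations are given as a unit quaternion [x, y, z, w].
In Python, from rig import manip gives the robot as it stands.
- The arm moves only by the shell command python3 -m creep 'ROWS' [OPENING] [FORCE]. ROWS is JSON, a list of rows, each a list of 6 numbers: the shift along the tool's x, y, z in m, then the turn, a rotation vector about the tool's x, y, z in rad. A call has 1 to 5 rows; each row shifts and turns the commanded pose from where the row before left it, along the tool's axes as they then stand; what a row does not reach is not made up. A row lasts 1/8 s, in which the tool goes at most 62.5 mm and 10.7 degrees, less where a joint would pass 70% of its speed; a pose out of reach is approached as far as the arm can. A call with a gripper value outside its range is refused whole. OPENING is the closure in counts, from 0 (fully open) to 255 (shut), set as the call begins (- or left out, the last holds). The fingers move at their own pace and stop on an object; FORCE is the grip in N (left out, the last holds). Time passes only in rows, so rows that do not move let the fingers close. It gives the time, the measured TCP pose, the force and the opening at its end, in the units of the state.
- manip.read_state(): the state, without advancing time (a new reading comes with each control period).
- manip.capture(name): name is "scene" or "side" or "wrist"; returns a dict with "img" (384x512x3 uint8, red, green, blue), "mtx" (3x3 intrinsics, pixels), "extrinsics" (4x4, takes a point from camera to world coordinates). Camera axes: x right, y down, z forward; pixel columns grow to the right and rows downward; lengths in m; the calibration is good to about 2 mm. A picture is of the moment at which its call begins. There is no depth.
- manip.job_done(): hands the job in, once; it reports no verdict.
The state is a dict: "t": time; "qpos": joint angles; "qd": joint speeds; "joint_efforts": joint torques, N m; "tool_pos": TCP position; "tcp_rot": TCP orientation; "ft_force": force on the tool from outside, world axes, zero at the start; "torque": the same for the moment, N m; "gripper_width": finger opening in m.
Only numpy, scipy, OpenCV 4.12 (cv2) and the standard library are available. Lean on these libraries where they do the work, as an engineer would, in place of code of your own. Each camera call takes 0.05 s, during which the arm holds its last target.

## Working session

There is one attempt and no reset: what is moved stays moved. The work goes in short steps, Python scripts to look and compute and a shell command to move; the robot and the scene stay as the last step left them, time stands still between calls to the robot, and variables do not carry over. Pictures are saved under pics/ and viewed, and the job is handed in when it is done.

```bash
ls; mkdir -p pics
python3 - <<'E'
from rig import manip
import cv2,numpy as np
s=manip.read_state();print(s)
for n in ["scene","side","wrist"]:
    c=manip.capture(n);cv2.imwrite(f"pics/{n}0.png",c["img"][:,:,::-1]);np.savez(f"pics/{n}0.npz",**c);print(n,c["mtx"].tolist(),np.round(c["extrinsics"],3).tolist())
E
```

```text
pics
{'t': 0.0, 'qpos': array([-1.27450008e+00,  2.07409153e-01,  1.54293116e+00, -2.43456005e-05,
        1.39351176e+00, -1.50474408e-01]), 'qd': array([-7.26653544e-05, -1.42935826e-03, -1.99478469e-04,  1.23971620e-03,
       -1.32263567e-05, -1.43164281e-03]), 'joint_efforts': array([ 1.94872744e-03, -3.70870650e+01, -2.81417191e+01,  7.01216119e-02,
        3.60578997e-02, -1.48426957e-04]), 'tool_pos': array([ 0.24818949, -0.51778465,  0.2043078 ]), 'tcp_rot': array([ 8.46184817e-01, -5.32888336e-01, -8.62723987e-04, -7.29444561e-04]), 'ft_force': array([-0.76149441, -0.17943651, -1.09620451]), 'torque': array([-0.02574821,  0.02271763,  0.03015251]), 'gripper_width': 0.09414865332488374}
scene [[414.510053748877, 0.0, 256.9420899496457], [0.0, 414.510053748877, 190.53609640566359], [0.0, 0.0, 1.0]] [[0.677, -0.369, 0.636, -0.003], [-0.735, -0.359, 0.575, -0.489], [0.016, -0.857, -0.514, 0.513], [0.0, 0.0, 0.0, 1.0]]
side [[385.7744668214591, 0.0, 254.51821426184893], [0.0, 385.7744668214591, 190.89227859512965], [0.0, 0.0, 1.0]] [[-0.962, -0.175, 0.209, 0.37], [-0.272, 0.608, -0.745, 0.719], [0.003, -0.774, -0.633, 0.633], [0.0, 0.0, 0.0, 1.0]]
wrist [[328.16586499447914, 0.0, 258.1930325923134], [0.0, 328.16586499447914, 189.92551187434626], [0.0, 0.0, 1.0]] [[0.431, -0.872, -0.231, 0.315], [-0.902, -0.417, -0.108, -0.486], [-0.002, 0.255, -0.967, 0.385], [0.0, 0.0, 0.0, 1.0]]
```

View pics/scene0.png

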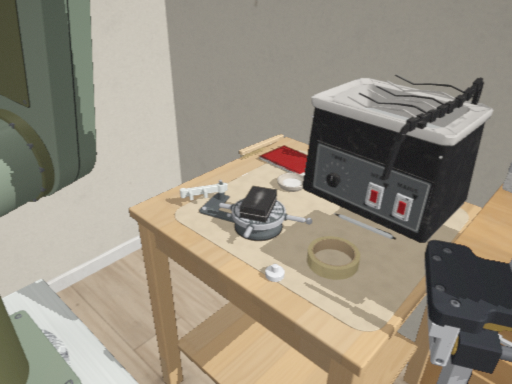

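View pics/side0.png

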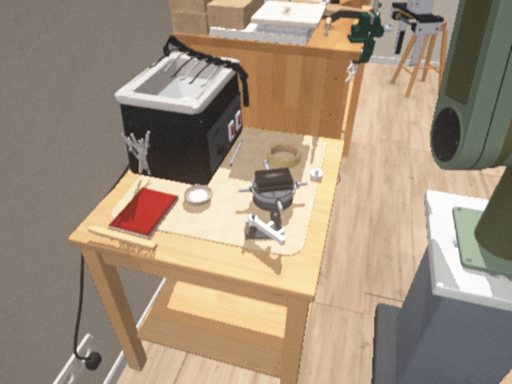

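View pics/wrist0.png

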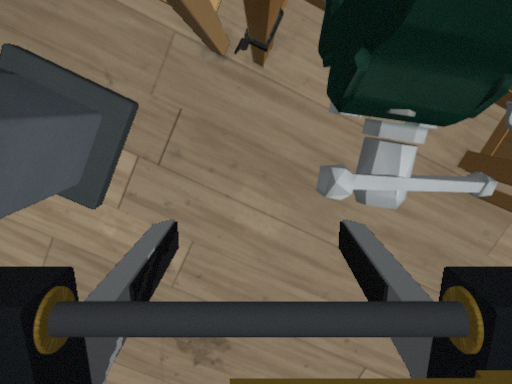

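The scene view shows the turntable at about (258,215) and the latch at about (205,195). The side view shows the turntable at (272,188) and the latch at (265,228). I'll enlarge both.

Run:
```python
import cv2
def crop(n,x0,y0,w,h,s,o):
    i=cv2.imread(n)[y0:y0+h,x0:x0+w];i=cv2.resize(i,None,fx=s,fy=s,interpolation=cv2.INTER_CUBIC)
    for k in range(0,w,10):
        cv2.line(i,(k*s,0),(k*s,6 if k%50 else 14),(0,0,255),1)
        if k%20==0: cv2.putText(i,str(x0+k),(k*s,24),0,.4,(0,0,255),1)
    for k in range(0,h,10):
        cv2.line(i,(0,k*s),(6,k*s),(0,0,255),1)
        if k%20==0: cv2.putText(i,str(y0+k),(8,k*s+4),0,.4,(0,0,255),1)
    cv2.imwrite(o,i)
crop("pics/scene0.png",170,165,160,120,5,"pics/scene0c.png")
crop("pics/side0.png",200,135,140,115,5,"pics/side0c.png")
```

```text
(no output)
```

View pics/scene0c.png

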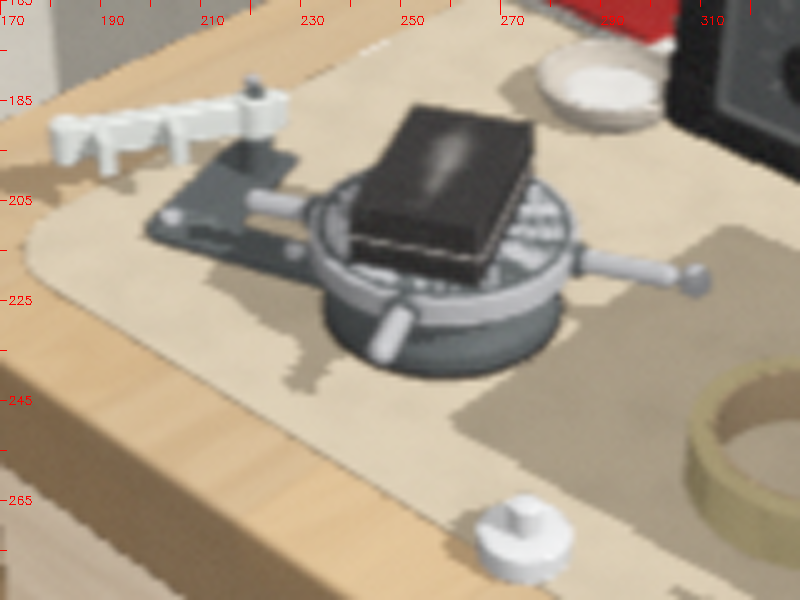

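View pics/side0c.png

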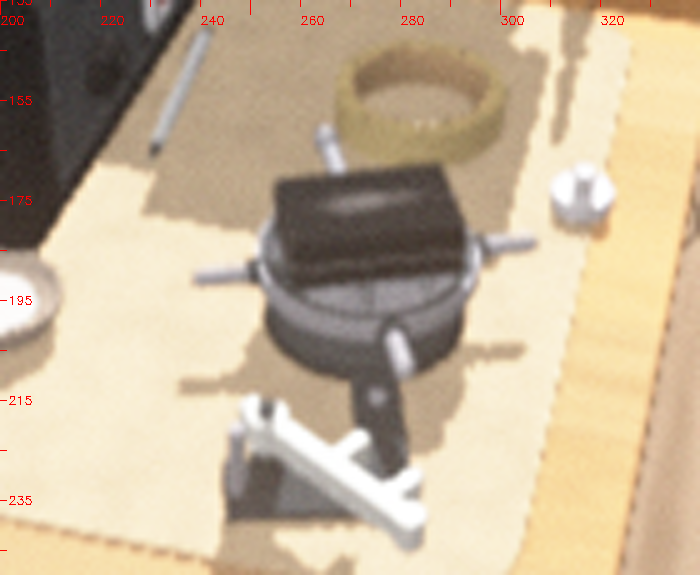

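```bash
cat > h.py <<'E'
import numpy as np,cv2
def ray(c,uv,z):
    d=c["extrinsics"][:3,:3]@np.linalg.solve(c["mtx"],[uv[0],uv[1],1.]);o=c["extrinsics"][:3,3]
    return (o+d*(z-o[2])/d[2])[:2]
def proj(c,p):
    E=np.linalg.inv(c["extrinsics"]);q=E[:3,:3]@np.asarray(p,float)+E[:3,3];q=c["mtx"]@q;return q[:2]/q[2]
E
python3 - <<'E'
from h import *
S=np.load("pics/scene0.npz");D=np.load("pics/side0.npz")
for n,c,l in [("scene",S,dict(ball=(308.5,221,.036),s180=(220.5,205,.036),snear=(246.5,235,.036),lend=(182.5,191,.036),piv=(221.5,190,.036),block=(277,275,0))),
 ("side",D,dict(ball=(264.7,161.5,.036),sL=(240,190.5,.036),sR=(306,183.5,.036),s180=(281,206.5,.036),lend=(283,238,.036),piv=(252,218,.036),stop=(247.5,221,.045),block=(317,178,0)))]:
    for k,v in l.items(): print(n,k,ray(c,v[:2],v[2]).round(4))
E
```

```text
scene ball [ 0.5713 -0.1109]
scene s180 [0.4894 0.0582]
scene snear [ 0.4522 -0.0535]
scene lend [0.4699 0.1604]
scene piv [0.533  0.1017]
scene block [ 0.4392 -0.1423]
side ball [ 0.5745 -0.1124]
side sL [0.6014 0.024 ]
side sR [ 0.4508 -0.0481]
side s180 [0.4919 0.0539]
side lend [0.4655 0.1514]
side piv [0.5461 0.1101]
side stop [0.5503 0.1312]
side block [ 0.4312 -0.1265]
```

```bash
cat > fit.py <<'E'
from h import *
from scipy.optimize import least_squares
S=dict(np.load("pics/scene0.npz"));D=dict(np.load("pics/side0.npz"))
def pts(p):
    ax,ay,th,g=p[:4];la=p[4] if len(p)>4 else 0
    A=np.array([ax,ay,.036]);u=lambda a:np.array([np.cos(a),np.sin(a),0])
    P=dict(axis=A,ball=A+.105*u(th),s180=A+.088*u(th+np.pi),s90=A+.088*u(th+np.pi/2),s270=A+.088*u(th-np.pi/2))
    P["gate"]=A+.105*u(g);P["piv"]=A+.118*u(g)-.055*u(g+np.pi/2);b=g+np.pi/2-.9+la
    P["lend"]=P["piv"]+.086*u(b)
    P["stop"]=P["piv"]+.009*u(g)-.014*u(g+np.pi/2)+[0,0,.009]
    for k in (-1,1):
        P[f"pr{k}"]=P["piv"]+(.055+k*.0175)*u(b)+.027*u(b+np.pi/2)
    return P
E
cat > f0.py <<'E'
from fit import *
obs=[(0,S,"ball",(308.5,221)),(0,S,"s180",(220.5,205)),(0,S,"s270",(246.5,235)),(0,S,"lend",(182.5,191)),
(1,D,"ball",(264.7,161.5)),(1,D,"s90",(240,190.5)),(1,D,"s270",(306,183.5)),(1,D,"s180",(281,206.5)),(1,D,"lend",(283,238)),(1,D,"stop",(247.5,221)),(1,D,"piv",(252.5,218))]
def r(p):
    P=pts(p);o=p[4:8].reshape(2,2)
    return np.concatenate([proj(c,P[k])+o[i]-uv for i,c,k,uv in obs]+[p[4:8]*.7])
def full(p): return r(p)
def pts4(p): return pts(p[:4])
import fit
def r(p):
    P=pts(p[:4]);o=p[4:8].reshape(2,2)
    return np.concatenate([proj(c,P[k])+o[i]-uv for i,c,k,uv in obs]+[p[4:8]*.7])
s=least_squares(r,[.528,-.02,-1.11,1.91,0,0,0,0],loss="soft_l1");p=s.x;print(p.round(4))
R=r(p)
for j,(i,c,k,uv) in enumerate(obs): print(i,k,R[2*j:2*j+2].round(1))
P=pts(p[:4])
for k,v in P.items():print(k,v.round(4))
for n,c,o,(x0,y0,w,h) in [("scene",S,p[4:6],(170,165,160,120)),("side",D,p[6:8],(200,135,140,115))]:
    s=5;i=cv2.resize(cv2.imread(f"pics/{n}0.png")[y0:y0+h,x0:x0+w],None,fx=s,fy=s,interpolation=cv2.INTER_CUBIC)
    q=lambda X:tuple(int(v) for v in ((proj(c,X)+o-[x0,y0]+.5)*s))
    for k,v in P.items(): cv2.circle(i,q(v),3,(0,0,255),-1)
    for rr,z,col in [(.056,.042,(0,255,0)),(.050,0,(255,0,0)),(.056,.03,(0,255,0))]:
        a=np.linspace(0,6.283,60);cv2.polylines(i,[np.array([q([p[0]+rr*np.cos(t),p[1]+rr*np.sin(t),z]) for t in a])],True,col,1)
    cv2.line(i,q(P["piv"]),q(P["lend"]),(255,0,255),1);cv2.line(i,q(P["axis"]),q(P["gate"]),(0,255,255),1)
    cv2.imwrite(f"pics/{n}0f.png",i)
E
python3 f0.py
```

```text
[ 0.5293 -0.0177 -1.1198  1.914  -0.2706 -0.093   0.1587  0.0346]
0 ball [ 1.4 -0.6]
0 s180 [-0.8 -1. ]
0 s270 [-0.1  1. ]
0 lend [0.1 0.7]
1 ball [-0.   0.1]
1 s90 [-2.2 -1.3]
1 s270 [ 1.  -1.8]
1 s180 [-0.2  2.2]
1 lend [-1.8  1.7]
1 stop [ 0.4 -1.9]
1 piv [1.4 1. ]
axis [ 0.5293 -0.0177  0.036 ]
ball [ 0.575  -0.1122  0.036 ]
s180 [0.4909 0.0615 0.036 ]
s90 [0.6085 0.0207 0.036 ]
s270 [ 0.4501 -0.0561  0.036 ]
gate [0.4939 0.0812 0.036 ]
piv [0.5413 0.1119 0.036 ]
lend [0.4683 0.1574 0.036 ]
stop [0.5515 0.1251 0.045 ]
pr-1 [0.4952 0.1088 0.036 ]
pr1 [0.4655 0.1273 0.036 ]
```

View pics/scene0f.png

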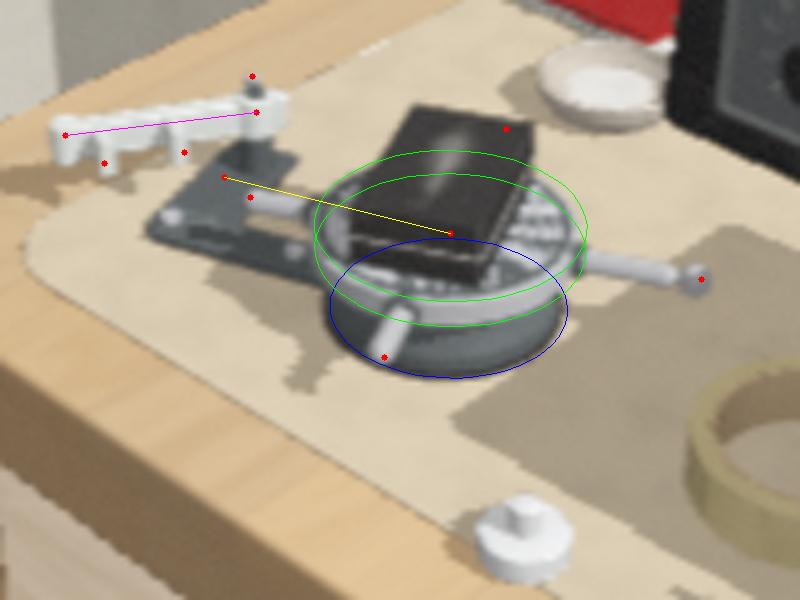

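View pics/side0f.png

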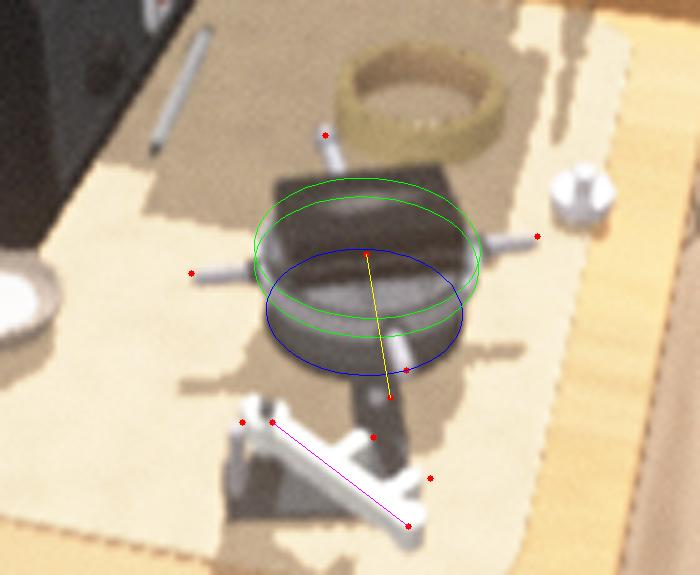

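```bash
python3 - <<'E'
t=open('f0.py').read()
import re
a=t.index("obs=[");b=t.index("]\n",a)+2
C="""def sc(x,y): return (170+x/5-.5,165+y/5-.5)
def sd(x,y): return (200+x/5-.5,135+y/5-.5)
obs=[(0,S,"ball",sc(694,280)),(0,S,"s180",sc(248,201)),(0,S,"s270",sc(384,354)),(0,S,"lend",sc(62,138)),(0,S,"axis",sc(444,234)),(0,S,"pr1",sc(106,164)),(0,S,"pr-1",sc(180,153)),
(1,D,"ball",sd(324,132)),(1,D,"s90",sd(194,277)),(1,D,"s270",sd(535,242)),(1,D,"s180",sd(406,367)),(1,D,"lend",sd(410,530)),(1,D,"stop",sd(237,425)),(1,D,"piv",sd(264,420)),(1,D,"axis",sd(368,259)),(1,D,"pr1",sd(416,478)),(1,D,"pr-1",sd(364,440))]
"""
open('f0.py','w').write(t[:a]+C+t[b:])
E
python3 f0.py
```

```text
[ 0.5295 -0.0154 -1.1136  1.9017 -0.4553  0.6222  0.1415 -0.2772]
0 ball [ 0.6 -0. ]
0 s180 [-0.4 -0.3]
0 s270 [-0.6  0.9]
0 lend [ 0.5 -0.6]
0 axis [0.4 0.2]
0 pr1 [-0.8 -0.3]
0 pr-1 [ 0.4 -0. ]
1 ball [-0.2  0.8]
1 s90 [-0.8 -0.3]
1 s270 [ 0.2 -1.1]
1 s180 [0.  1.1]
1 lend [-1.7 -0.3]
1 stop [-0.1 -0.3]
1 piv [0.6 0.6]
1 axis [-0.6 -0.7]
1 pr1 [1.6 0.7]
1 pr-1 [ 0.9 -0.2]
axis [ 0.5295 -0.0154  0.036 ]
ball [ 0.5758 -0.1096  0.036 ]
s180 [0.4906 0.0635 0.036 ]
s90 [0.6084 0.0234 0.036 ]
s270 [ 0.4505 -0.0543  0.036 ]
gate [0.4954 0.0839 0.036 ]
piv [0.5432 0.114  0.036 ]
lend [0.4707 0.1604 0.036 ]
stop [0.5535 0.1271 0.045 ]
pr-1 [0.497  0.1115 0.036 ]
pr1 [0.4675 0.1304 0.036 ]
```

```bash
python3 - <<'E'
from fit import *
for n,c,l in [("scene",S,dict(tankL=(305,187,0),tankM=(415,235,0),tape=(333,265,0),dish=(290,187,0),pen=(365,227,0),tanktop=(398,130,.2))),("side",D,dict(tank=(183,187,0),tankR=(242,135,0),tape=(284,160,0),dish=(198,200,0)))]:
    for k,v in l.items(): print(n,k,ray(c,v[:2],v[2]).round(3))
E
python3 -m creep '[[-0.03,-0.033,0,0,0,0],[-0.03,-0.033,0,0,0,0],[-0.03,-0.033,0,0,0,0],[-0.03,-0.033,0,0,0,0],[-0.03,-0.033,0,0,0,0]]' 255 10
```

```text
scene tankL [0.726 0.01 ]
scene tankM [ 0.727 -0.271]
scene tape [ 0.532 -0.2  ]
scene dish [0.7   0.037]
scene pen [ 0.68  -0.182]
scene tanktop [ 0.747 -0.182]
side tank [0.763 0.01 ]
side tankR [ 0.692 -0.284]
side tape [ 0.535 -0.185]
side dish [0.706 0.047]
t: 0.78
tool_pos: [0.3325, -0.3107, 0.2052]
tcp_rot: [0.846, -0.533, -0.0, -0.0]
ft_force: [1.1, -0.1, 0.3]
gripper_width: 0.0474
```

```bash
python3 -m creep '[[-0.03,-0.033,0,0,0,0],[-0.03,-0.033,0,0,0,0],[-0.03,-0.033,0,0,0,0],[-0.03,-0.033,0,0,0,0],[-0.03,-0.033,0,0,0,0]]'
```

```text
t: 1.4
tool_pos: [0.4166, -0.104, 0.2053]
tcp_rot: [0.846, -0.533, 0.0, 0.0]
ft_force: [0.7, -0.4, 0.2]
gripper_width: 0.0007
```

```bash
python3 -m creep '[[-0.029,-0.032,0,0,0,0],[-0.029,-0.032,0,0,0,0],[0,0,0.04,0,0,0],[0,0,0.04,0,0,0],[0,0,0,0,0,0]]'
python3 - <<'E'
from rig import manip
import cv2,numpy as np
for n in ["scene","wrist"]:
    c=manip.capture(n);cv2.imwrite(f"pics/{n}1.png",c["img"][:,:,::-1]);np.savez(f"pics/{n}1.npz",**c)
print(manip.read_state()["tool_pos"])
E
```

```text
t: 2.02
tool_pos: [0.4456, -0.0244, 0.1223]
tcp_rot: [0.846, -0.533, -0.004, 0.001]
ft_force: [0.8, -0.0, 0.4]
gripper_width: 0.0005
[ 0.44936838 -0.02557999  0.12606183]
```

View pics/scene1.png

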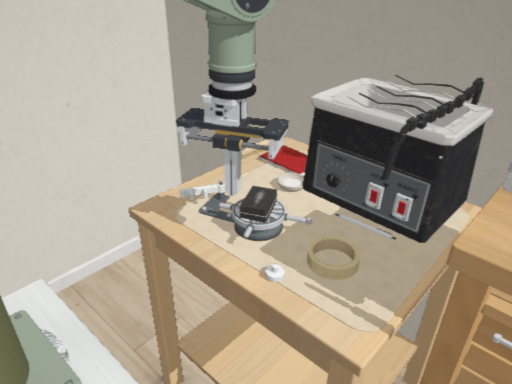

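View pics/wrist1.png

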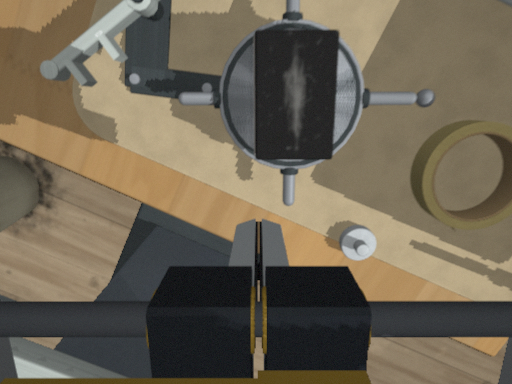

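The wrist view shows everything clearly: ball (426,97), short spoke tips (181,99) and (289,203), latch end (49,69) and pivot (150,5). The finger is left of the near spoke. I'll check the fit against this view.

Run:
```python
from fit import *
W=dict(np.load("pics/wrist1.npz"))
o=[("ball",(426,97)),("s180",(182,99)),("s270",(289.5,202)),("lend",(49,69)),("axis",(291,94))]
for k,v in o: print(k,ray(W,v,.036).round(4))
r=lambda p:np.concatenate([proj(W,pts(p)[k])-v for k,v in o])
s=least_squares(r,[.5295,-.0155,-1.114,1.9]);print(s.x.round(4),s.fun.round(1))
P=pts(s.x)
print({k:(v.round(3).tolist(),proj(W,v).round(0).tolist()) for k,v in P.items()})
```

```text
ball [ 0.5748 -0.1096]
s180 [0.4907 0.063 ]
s270 [ 0.4515 -0.052 ]
lend [0.4671 0.1641]
axis [ 0.5311 -0.0128]
[ 0.5296 -0.0136 -1.1164  1.9148] [-1.2 -1.9 -2.7 -1.7 -0.2  1.2  4.  -0.2  0.   2.3]
{'axis': ([0.53, -0.014, 0.036], [291.0, 96.0]), 'ball': ([0.576, -0.108, 0.036], [425.0, 95.0]), 's180': ([0.491, 0.065, 0.036], [179.0, 97.0]), 's90': ([0.609, 0.025, 0.036], [293.0, -31.0]), 's270': ([0.451, -0.052, 0.036], [289.0, 203.0]), 'gate': ([0.494, 0.085, 0.036], [157.0, 82.0]), 'piv': ([0.542, 0.116, 0.036], [141.0, 2.0]), 'lend': ([0.469, 0.161, 0.036], [53.0, 69.0]), 'stop': ([0.552, 0.129, 0.045], [124.0, -26.0]), 'pr-1': ([0.495, 0.113, 0.036], [124.0, 64.0]), 'pr1': ([0.466, 0.131, 0.036], [89.0, 90.0])}
```

```bash
python3 -m creep '[[0,0,0.04,0,0,0],[0,0,0.04,0,0,0],[0,0,0.017,0,0,0],[0,0,0,0,0,0]]'
python3 - <<'E'
from rig import manip
import cv2,numpy as np
for n in ["scene","wrist"]:
    c=manip.capture(n);cv2.imwrite(f"pics/{n}2.png",c["img"][:,:,::-1]);np.savez(f"pics/{n}2.npz",**c)
s=manip.read_state();print(s["tool_pos"],s["ft_force"])
E
```

```text
t: 2.62
tool_pos: [0.4497, -0.0259, 0.0291]
tcp_rot: [0.846, -0.533, 0.0, -0.0]
ft_force: [0.3, 0.3, 0.1]
gripper_width: 0.0002
[ 0.4511443  -0.02611143  0.03037477] [ 0.07147141 -0.81682491  0.45169629]
```

View pics/wrist2.png

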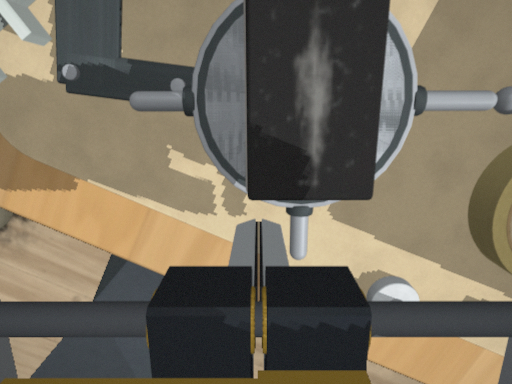

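View pics/scene2.png

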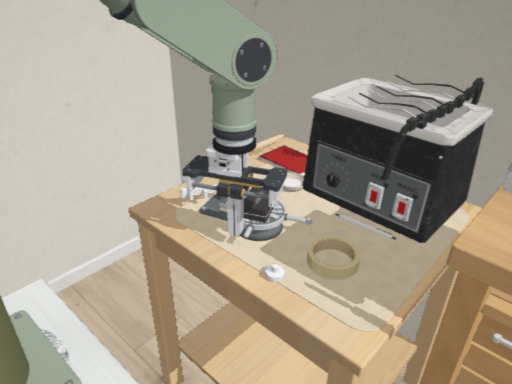

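```bash
python3 -m creep '[[0.004,0,0.004,0,0,0],[0.004,0,0,0,0,0],[0.00925,0.0015,0,0,0,-0.12],[0.00925,0.0015,0,0,0,-0.12],[0.00925,0.0015,0,0,0,-0.12]]'
python3 - <<'E'
from rig import manip
import cv2,numpy as np
for n in ["wrist"]:
    c=manip.capture(n);cv2.imwrite(f"pics/{n}3.png",c["img"][:,:,::-1]);np.savez(f"pics/{n}3.npz",**c)
s=manip.read_state();print(s["tool_pos"],s["ft_force"],s["qpos"])
E
```

```text
t: 3.35
tool_pos: [0.4639, -0.0586, 0.0248]
tcp_rot: [0.929, -0.371, 0.0, -0.0]
ft_force: [-0.4, 1.3, 0.6]
gripper_width: 0.0006
[ 0.4648503  -0.05970801  0.02502596] [ 0.29687452 -0.65366472 -0.09376607] [-3.12554626e-01  2.23114060e-01  1.94713150e+00 -2.77322066e-04
  9.69566029e-01  4.45823889e-01]
```

View pics/wrist3.png

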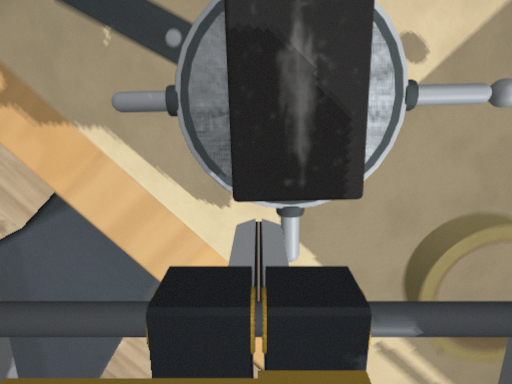

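The finger bears on the near spoke, tip at (291,255), and the table turns with it. I'll continue the arc.

```bash
for i in 1; do python3 -m creep '[[0.00925,0.0015,0,0,0,-0.12],[0.00925,0.0015,0,0,0,-0.12],[0.00925,0.0015,0,0,0,-0.12],[0.00925,0.0015,0,0,0,-0.12],[0.00925,0.0015,0,0,0,-0.12]]'; done
```

```text
t: 4.03
tool_pos: [0.4991, -0.0876, 0.0245]
tcp_rot: [0.997, -0.081, -0.001, -0.0]
ft_force: [-0.5, 0.5, 1.2]
gripper_width: 0.0001
```

```bash
python3 -m creep '[[0.00925,0.0015,0,0,0,-0.12],[0.00925,0.0015,0,0,0,-0.12],[0.00925,0.0015,0,0,0,-0.12],[0.00925,0.0015,0,0,0,-0.12],[0,0,0,0,0,0]]'
python3 - <<'E'
from rig import manip
import cv2,numpy as np
for n in ["wrist","side"]:
    c=manip.capture(n);cv2.imwrite(f"pics/{n}4.png",c["img"][:,:,::-1]);np.savez(f"pics/{n}4.npz",**c)
s=manip.read_state();print(s["tool_pos"],s["ft_force"],s["qpos"])
E
```

```text
t: 4.65
tool_pos: [0.5368, -0.0932, 0.0248]
tcp_rot: [0.988, 0.156, 0.0, 0.0]
ft_force: [-0.5, -0.4, -0.0]
gripper_width: 0.0004
[ 0.5360452  -0.09303195  0.02456847] [ 0.17572031  0.15151102 -0.54290345] [-3.30887704e-01  3.61458232e-01  1.76076788e+00 -1.15258179e-04
  1.01925528e+00 -6.44303999e-01]
```

View pics/wrist4.png

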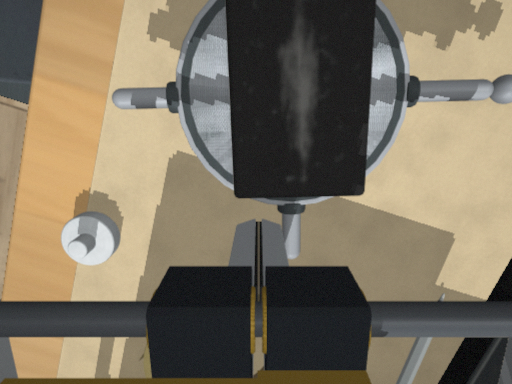

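View pics/side4.png

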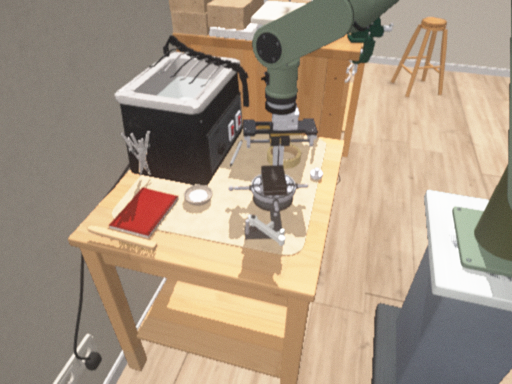

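```bash
python3 -m creep '[[-0.010,0,0,0,0,0],[0,0,-0.025,0,0,0],[0,0,-0.025,0,0,0],[-0.0125,-0.0052,0,0,0,0.17],[-0.0125,-0.0052,0,0,0,0.17]]'
```

```text
t: 5.38
tool_pos: [0.499, -0.092, 0.0749]
tcp_rot: [1.0, -0.016, 0.0, 0.0]
ft_force: [0.1, 1.1, -0.4]
gripper_width: 0.0003
```

```bash
python3 -m creep '[[-0.0125,-0.0052,0,0,0,0.17],[-0.0125,-0.0052,0,0,0,0.17],[-0.0125,-0.0052,0,0,0,0.17],[-0.0125,-0.0052,0,0,0,0.17],[-0.0125,-0.0052,0,0,0,0.17]]'
```

```text
t: 6.0
tool_pos: [0.4508, -0.0463, 0.0743]
tcp_rot: [0.904, -0.427, -0.0, 0.0]
ft_force: [-0.1, 1.1, 0.2]
gripper_width: 0.0005
```

```bash
python3 -m creep '[[-0.0125,-0.0052,0,0,0,0.17],[-0.0125,-0.0052,0,0,0,0.17],[-0.0037,-0.0014,0,0,0,0.05],[0,0,0,0,0,0]]';  python3 - <<'E'
from rig import manip
import cv2,numpy as np
for n in ["wrist"]:
    c=manip.capture(n);cv2.imwrite(f"pics/{n}5.png",c["img"][:,:,::-1]);np.savez(f"pics/{n}5.npz",**c)
s=manip.read_state();print(s["tool_pos"],s["ft_force"],s["qpos"])
E
```

```text
t: 6.5
tool_pos: [0.4456, -0.0161, 0.0743]
tcp_rot: [0.807, -0.591, -0.0, 0.0]
ft_force: [0.3, -0.5, -0.2]
gripper_width: 0.0006
[ 0.44578182 -0.01625629  0.0743954 ] [ 0.64598165  0.07849325 -0.26548859] [-2.30786048e-01  9.31235793e-02  1.97107171e+00 -1.85663716e-04
  1.07760995e+00  1.03297105e+00]
```

View pics/wrist5.png

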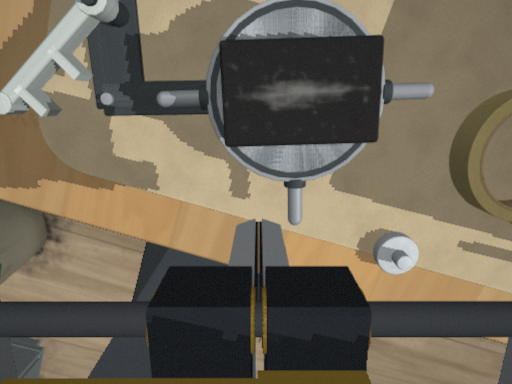

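Run:
```python
from fit import *
W=dict(np.load("pics/wrist5.npz"))
o=[("s90",(161,98)),("s270",(432,90)),("s180",(295,223)),("lend",(6,102)),("axis",(298,90)),("pr1",(48,111)),("pr-1",(85,72))]
r=lambda p:np.concatenate([proj(W,pts(p)[k])-v for k,v in o])
s=least_squares(r,[.5295,-.0155,.33,1.9]);print(s.x.round(4),s.fun.round(1))
p=s.x
P=pts(p)
for k,v in P.items(): print(k,v.round(4),proj(W,v).round(0))
A=p[:2];x=np.array([.4458,-.0163])-A;f=p[2]+np.pi
print("R",x@[np.cos(f),np.sin(f)],"lat",x@[-np.sin(f),np.cos(f)],"yaw needed",f-1.5*np.pi,"yaw",2*np.arctan2(-.591,.807))
```

```text
[ 0.5291 -0.0136  0.3349  1.8922] [-3.6 -1.6  1.2 -1.9 -0.1 -1.  -1.  -7.6 -3.1  2.3  3.2  3.1  3.4  6.2]
axis [ 0.5291 -0.0136  0.036 ] [295.  92.]
ball [0.6282 0.0209 0.036 ] [ 295. -104.]
s180 [ 0.446  -0.0425  0.036 ] [295. 222.]
s90 [0.5002 0.0696 0.036 ] [157.  96.]
s270 [ 0.558  -0.0967  0.036 ] [433.  88.]
gate [0.4959 0.0861 0.036 ] [131.  95.]
piv [0.544  0.1158 0.036 ] [98. -1.]
lend [0.472  0.1628 0.036 ] [ 5. 94.]
stop [0.5544 0.1287 0.045 ] [ 71. -33.]
pr-1 [0.4978 0.1137 0.036 ] [88. 78.]
pr1 [0.4685 0.1328 0.036 ] [ 51. 114.]
R 0.0795534151543034 lat -0.024782825652376626 yaw needed -1.235936470545981 yaw -1.264207763701438
```

```bash
python3 -m creep '[[0,-0.003,0.03,0,0,0],[0,0,0.019,0,0,0],[0.004,0,0,0,0,0],[0.00925,0.0015,0,0,0,-0.12],[0.00925,0.0015,0,0,0,-0.12]]'
```

```text
t: 7.18
tool_pos: [0.4543, -0.0379, 0.0261]
tcp_rot: [0.873, -0.488, -0.0, -0.0]
ft_force: [0.5, 1.2, -0.5]
gripper_width: 0.0003
```

```bash
python3 -m creep '[[0.00925,0.0015,0,0,0,-0.12],[0.00925,0.0015,0,0,0,-0.12],[0.00925,0.0015,0,0,0,-0.12],[0.00925,0.0015,0,0,0,-0.12],[0.00925,0.0015,0,0,0,-0.12]]'
```

```text
t: 7.8
tool_pos: [0.4814, -0.0756, 0.0262]
tcp_rot: [0.978, -0.209, -0.0, 0.0]
ft_force: [-2.2, 1.2, -0.8]
gripper_width: 0.0004
```

```bash
python3 -m creep '[[0.00925,0.0015,0,0,0,-0.12],[0.00925,0.0015,0,0,0,-0.12],[0.00925,0.0015,0,0,0,-0.12],[0.00925,0.0015,0,0,0,-0.12],[0,0,0,0,0,0]]'
python3 - <<'E'
from rig import manip
import cv2,numpy as np
for n in ["wrist","side","scene"]:
    c=manip.capture(n);cv2.imwrite(f"pics/{n}6.png",c["img"][:,:,::-1]);np.savez(f"pics/{n}6.npz",**c)
s=manip.read_state();print(s["tool_pos"],s["ft_force"],s["qpos"])
E
```

```text
t: 8.43
tool_pos: [0.5167, -0.0903, 0.0265]
tcp_rot: [1.0, 0.027, 0.001, 0.0]
ft_force: [0.2, 0.1, 0.4]
gripper_width: 0.0003
[ 0.51563757 -0.08971853  0.02597366] [ 0.02925231  0.72052776 -0.24828477] [-3.37694167e-01  3.21971766e-01  1.81258992e+00 -4.92443445e-05
  1.00627405e+00 -3.92020494e-01]
```

View pics/wrist6.png

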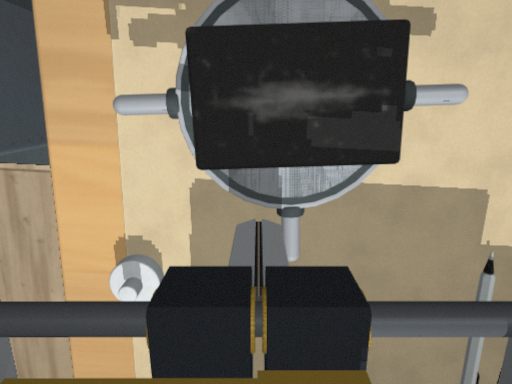

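View pics/side6.png

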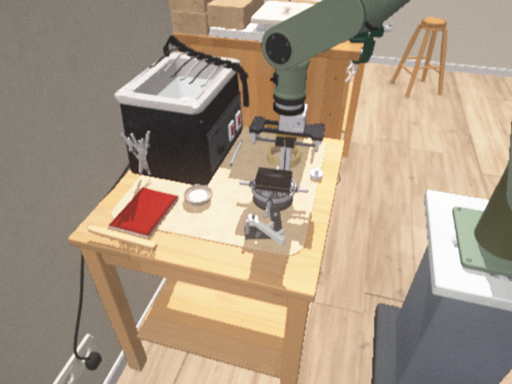

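```bash
python3 -m creep '[[0.0046,0.0009,0,0,0,-0.06],[0.0046,0.0009,0,0,0,-0.06],[0.0046,0.0009,0,0,0,-0.06],[0,0,0,0,0,0]]'
python3 - <<'E'
from rig import manip
import cv2,numpy as np
for n in ["wrist","side","scene"]:
    c=manip.capture(n);cv2.imwrite(f"pics/{n}7.png",c["img"][:,:,::-1]);np.savez(f"pics/{n}7.npz",**c)
s=manip.read_state();print(s["tool_pos"],s["ft_force"],s["qpos"],s["tcp_rot"])
i=cv2.resize(cv2.imread("pics/side7.png")[155:255,200:340],None,fx=5,fy=5,interpolation=cv2.INTER_CUBIC);cv2.imwrite("pics/side7c.png",i)
i=cv2.resize(cv2.imread("pics/scene7.png")[165:245,170:290],None,fx=6,fy=6,interpolation=cv2.INTER_CUBIC);cv2.imwrite("pics/scene7c.png",i)
E
```

```text
t: 9.07
tool_pos: [0.5295, -0.0905, 0.0256]
tcp_rot: [0.993, 0.117, 0.0, 0.0]
ft_force: [-0.2, 0.6, 0.4]
gripper_width: 0.0002
[ 0.52932358 -0.09048926  0.02551341] [0.63076016 0.43591263 0.57854925] [-3.30533126e-01  3.47474080e-01  1.77811535e+00 -1.61356187e-06
  1.01598931e+00 -5.65396985e-01] [9.93112741e-01 1.17162634e-01 5.97622847e-06 3.63270340e-06]
```

View pics/side7c.png

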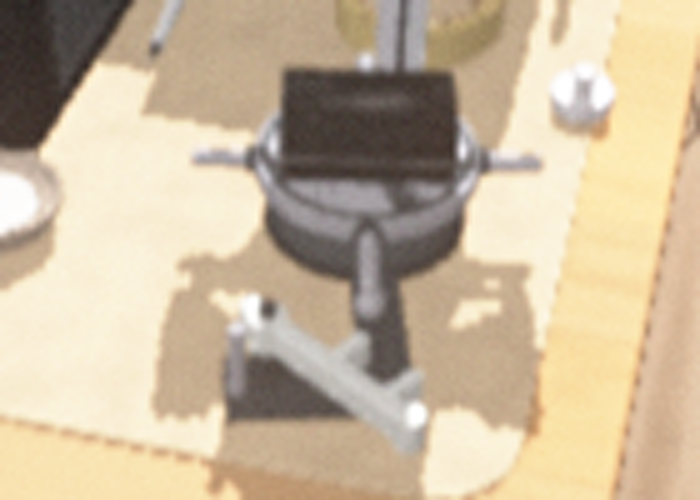

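View pics/scene7c.png

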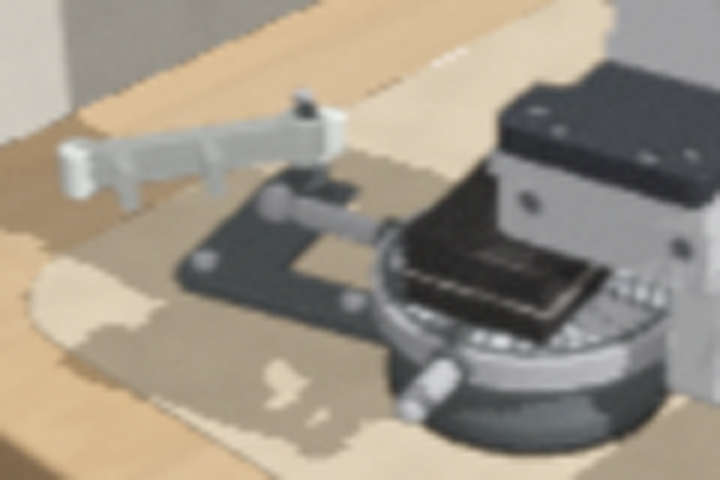

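```bash
python3 - <<'E'
from fit import *
S7=dict(np.load("pics/scene7.npz"));D7=dict(np.load("pics/side7.npz"));W5=dict(np.load("pics/wrist5.npz"));W1=dict(np.load("pics/wrist1.npz"))
A=np.array([.5293,-.0145])
for n,c,uv,z in [("ball s",S7,(170+275/6-.5,165+202/6-.5),.036),("ball d",D7,(200+369/5-.5,155+303/5-.5),.036),
("scrA sc",S7,(170+204/6-.5,165+260/6-.5),.006),("scrB sc",S7,(170+353/6-.5,165+300/6-.5),.006),
("scrA w5",W5,(107,99),.006),("scrA w1",W1,(134,79),.006),("scrB w1",W1,(207,84),.006)]:
    q=ray(c,uv,z);print(n,q.round(4),"r",np.hypot(*(q-A)).round(4),"ang",np.arctan2(*(q-A)[::-1]).round(3))
E
python3 -m creep '[[-0.010,0,0,0,0,0],[-0.01,0,-0.04,0,0,0],[0,0,-0.04,0,0,0],[0,0,-0.04,0,0,0],[0,0,-0.04,0,0,0]]'
```

```text
ball s [0.5002 0.0861] r 0.1047 ang 1.853
ball d [0.5022 0.0875] r 0.1055 ang 1.831
scrA sc [0.4864 0.1112] r 0.1328 ang 1.9
scrB sc [0.5064 0.0529] r 0.0712 ang 1.899
scrA w5 [0.4851 0.1129] r 0.1348 ang 1.905
scrA w1 [0.4855 0.113 ] r 0.1348 ang 1.901
scrB w1 [0.509  0.0544] r 0.0719 ang 1.858
t: 9.85
tool_pos: [0.509, -0.0952, 0.1865]
tcp_rot: [0.993, 0.117, -0.0, -0.0]
ft_force: [0.5, -0.2, 0.4]
gripper_width: 0.0004
```

```bash
python3 -m creep '[[0,-0.045,0,0,0,0],[0,-0.045,0,0,0,0],[0,-0.045,0,0,0,0],[0,0,0,0,0,0],[0,0,0,0,0,0]]'
python3 - <<'E'
from rig import manip
import cv2,numpy as np
for n in ["wrist"]:
    c=manip.capture(n);cv2.imwrite(f"pics/{n}8.png",c["img"][:,:,::-1]);np.savez(f"pics/{n}8.npz",**c)
s=manip.read_state();print(s["tool_pos"],s["qd"].round(3))
E
```

```text
t: 10.48
tool_pos: [0.4783, 0.0356, 0.1854]
tcp_rot: [0.993, 0.118, -0.0, 0.0]
ft_force: [0.3, 0.0, 0.3]
gripper_width: 0.0004
[0.47852005 0.03518702 0.18540888] [-0.014  0.007 -0.007  0.002  0.002  0.001]
```

View pics/wrist8.png

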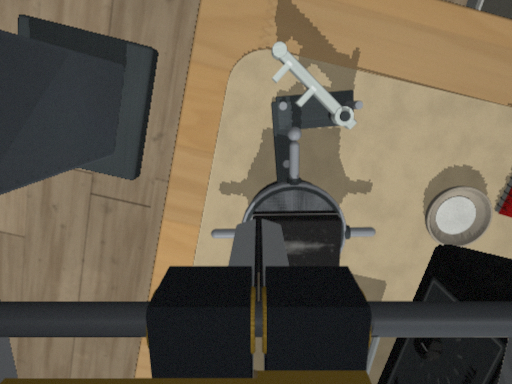

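Good overview: ball (294,134), pivot (344,116), latch end (279,49), stop pin (357,104), arm screws (283,105) and (287,163). I'll enlarge it.

Run:
```python
import cv2
x0,y0,w,h,s=200,30,190,150,4
i=cv2.imread("pics/wrist8.png")[y0:y0+h,x0:x0+w];i=cv2.resize(i,None,fx=s,fy=s,interpolation=cv2.INTER_CUBIC)
for k in range(0,w,20): cv2.putText(i,str(x0+k),(k*s,12),0,.4,(0,0,255),1);cv2.line(i,(k*s,14),(k*s,20),(0,0,255),1)
for k in range(0,h,20): cv2.putText(i,str(y0+k),(0,k*s+4),0,.4,(0,0,255),1)
cv2.imwrite("pics/wrist8c.png",i)
```

```text
(no output)
```

View pics/wrist8c.png

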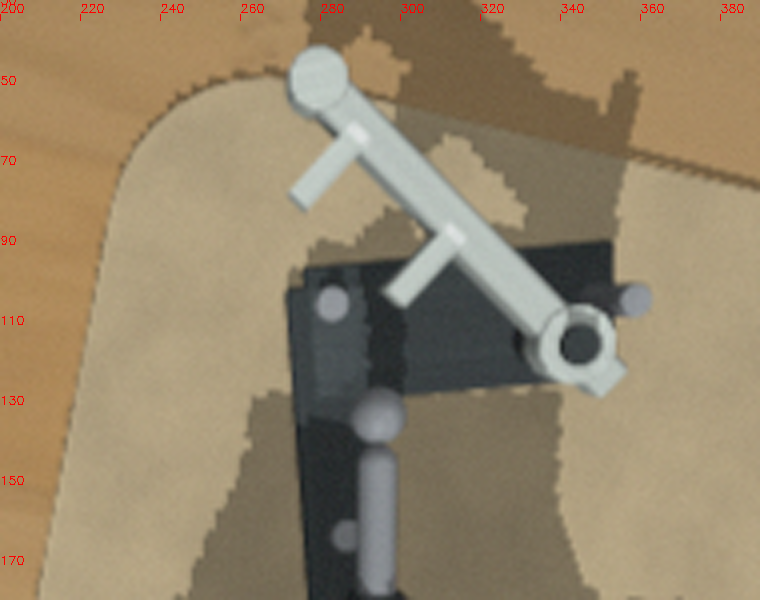

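Run:
```python
from fit import *
W=dict(np.load("pics/wrist8.npz"))
A=np.array([.5293,-.0145])
pol=lambda q:(q.round(4),np.hypot(*(q-A)).round(4),np.arctan2(*(q-A)[::-1]).round(4))
b=ray(W,(294.3,134),.036);print("ball",pol(b))
for z in(.044,.048,.052):
    p=ray(W,(344.2,115.5),z);print("piv",z,pol(p),"gate",pol(p)[2]+.4363)
e=ray(W,(279,49.3),.046);p=ray(W,(344.2,115.5),.046);print("end",e,np.hypot(*(e-p)),"bar ang",np.arctan2(*(e-p)[::-1]),"gate",np.arctan2(*(e-p)[::-1])-np.pi/2+.9)
for n,uv in [("A",(282.5,105)),("B",(286.5,163.5))]: print(n,pol(ray(W,uv,.007)))
# tips
for n,uv in [("L",(214,233.5)),("R",(373,232))]: print(n,pol(ray(W,uv,.036)))
a=ray(W,(282.5,105),.007);bb=ray(W,(286.5,163.5),.007);print("screwline dir",np.arctan2(*(a-bb)[::-1]))
l=ray(W,(214,233.5),.036);r=ray(W,(373,232),.036);print("spoke line",np.arctan2(*(r-l)[::-1])+np.pi/2, "mid",(l+r)/2)
```

```text
ball (array([0.5021, 0.0875]), np.float64(0.1056), np.float64(1.8312))
piv 0.044 (array([0.5429, 0.116 ]), np.float64(0.1312), np.float64(1.4666)) gate 1.9028999999999998
piv 0.048 (array([0.5419, 0.1159]), np.float64(0.131), np.float64(1.4743)) gate 1.9106
piv 0.052 (array([0.5409, 0.1158]), np.float64(0.1308), np.float64(1.4821)) gate 1.9184
end [0.46766036 0.15815685] 0.0858521932873789 bar ang 2.6279085781626343 gate 1.9571122513677377
A (array([0.4857, 0.1121]), np.float64(0.1339), np.float64(1.9022))
B (array([0.5058, 0.0525]), np.float64(0.071), np.float64(1.9084))
L (array([ 0.4456, -0.0351]), np.float64(0.0861), np.float64(-2.9005))
R (array([0.6115, 0.0065]), np.float64(0.0849), np.float64(0.25))
screwline dir 1.895201382367501
spoke line 1.816325888229542 mid [ 0.52858197 -0.01428506]
```

```bash
python3 -m creep '[[0,0.045,0,0,0,0],[0,0.045,0,0,0,0],[0,0.045,0,0,0,0],[0,0,0.05,0,0,0],[0,0,0.05,0,0,0]]'; python3 -m creep '[[0,0,0.045,0,0,0],[0.0,0,0.014,0,0,0],[0.008,0,0,0,0,0],[0.008,0,0,0,0,0],[0,0,0,0,0,0]]'
python3 - <<'E'
from fit import *
W=dict(np.load("pics/wrist8.npz"))
A=np.array([.5293,-.0145]);q=ray(W,(357.5,104.2),.045);print(q,np.hypot(*(q-A)),np.arctan2(*(q-A)[::-1])+.4977)
E
```

```text
t: 11.15
tool_pos: [0.511, -0.0981, 0.0849]
tcp_rot: [0.993, 0.116, 0.001, 0.001]
ft_force: [0.7, 0.5, -0.5]
gripper_width: 0.0005
t: 11.78
tool_pos: [0.5285, -0.092, 0.0287]
tcp_rot: [0.993, 0.118, 0.002, 0.001]
ft_force: [0.5, -0.8, 0.0]
gripper_width: 0.0009
[0.55180189 0.12889226] 0.14514708556705375 1.912840339038337
```

```bash
python3 -m creep '[[0.002,0,0.003,0,0,0],[0.002,0.0005,0,0,0,-0.026],[0.002,0.0005,0,0,0,-0.026],[0.002,0.0005,0,0,0,-0.026],[0,0,0,0,0,0]]';python3 - <<'E'
from rig import manip
s=manip.read_state();q=s["tcp_rot"];import numpy as np
print(s["tool_pos"],2*np.arctan2(q[1],q[0]),s["ft_force"])
E
```

```text
t: 12.4
tool_pos: [0.5339, -0.0909, 0.0234]
tcp_rot: [0.988, 0.157, 0.0, -0.0]
ft_force: [0.2, -0.3, 0.5]
gripper_width: 0.0004
[ 0.53392705 -0.09086699  0.02338502] 0.3143548038621383 [ 0.15226773 -0.29877061  0.46658926]
```

```bash
python3 -m creep '[[0.0008,0,0,0,0,0],[0.0008,0,0,0,0,0],[0,0,0,0,0,0]]'; python3 -m creep '[[-0.010,0,0,0,0,0],[-0.01,0,-0.04,0,0,0],[0,0,-0.05,0,0,0],[0,0,-0.05,0,0,0],[0,-0.03,-0.02,0,0,0]]'
```

```text
t: 12.78
tool_pos: [0.5353, -0.0905, 0.0234]
tcp_rot: [0.988, 0.156, 0.0, 0.0]
ft_force: [-1.0, -1.5, 0.0]
gripper_width: 0.0006
t: 13.4
tool_pos: [0.5091, -0.0697, 0.1875]
tcp_rot: [0.988, 0.155, 0.003, 0.002]
ft_force: [0.3, -0.2, -0.5]
gripper_width: -0.0
```

```bash
python3 -m creep '[[0,-0.035,0,0,0,0],[0,-0.035,0,0,0,0],[0,-0.035,0,0,0,0],[0,0,0,0,0,0],[0,0,0,0,0,0]]'
python3 - <<'E'
from rig import manip
import cv2,numpy as np
for n in ["wrist","side","scene"]:
    c=manip.capture(n);cv2.imwrite(f"pics/{n}9.png",c["img"][:,:,::-1]);np.savez(f"pics/{n}9.npz",**c)
s=manip.read_state();print(s["tool_pos"],s["qd"].round(3))
x0,y0,w,h,s=200,30,190,150,4
i=cv2.imread("pics/wrist9.png")[y0:y0+h,x0:x0+w];i=cv2.resize(i,None,fx=s,fy=s,interpolation=cv2.INTER_CUBIC)
for k in range(0,w,20): cv2.putText(i,str(x0+k),(k*s,12),0,.4,(0,0,255),1);cv2.line(i,(k*s,14),(k*s,20),(0,0,255),1)
for k in range(0,h,20): cv2.putText(i,str(y0+k),(0,k*s+4),0,.4,(0,0,255),1)
cv2.imwrite("pics/wrist9c.png",i)
E
```

```text
t: 14.02
tool_pos: [0.4746, 0.0313, 0.1835]
tcp_rot: [0.988, 0.156, 0.0, 0.0]
ft_force: [0.1, 0.6, -0.7]
gripper_width: 0.0007
[0.4749065  0.0308431  0.18345407] [ 0.     0.002 -0.001  0.003 -0.     0.003]
```

View pics/wrist9c.png

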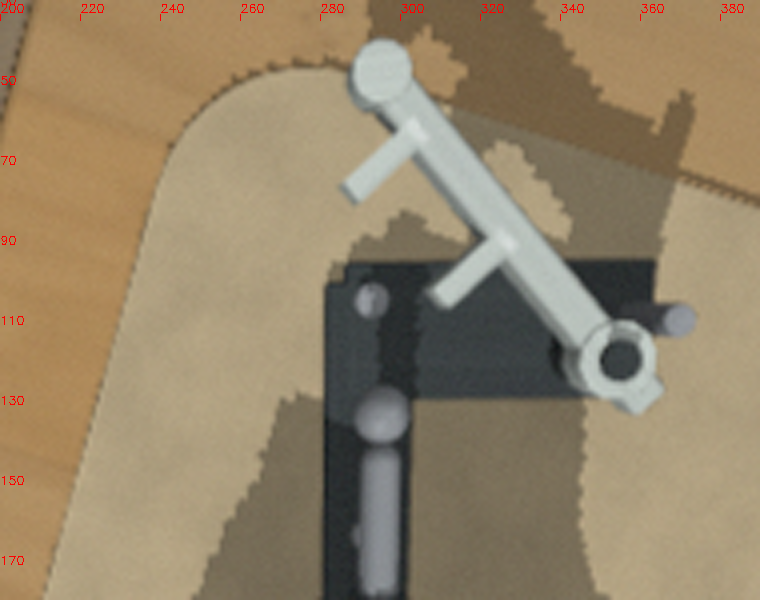

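View pics/scene9.png

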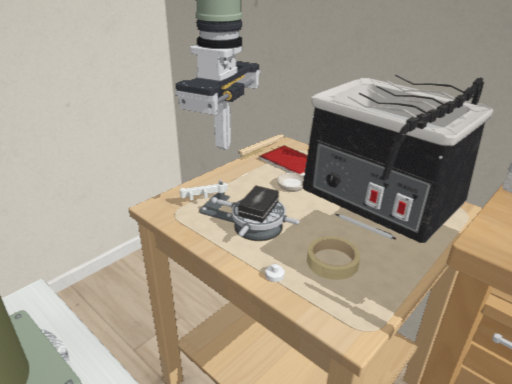

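View pics/wrist9.png

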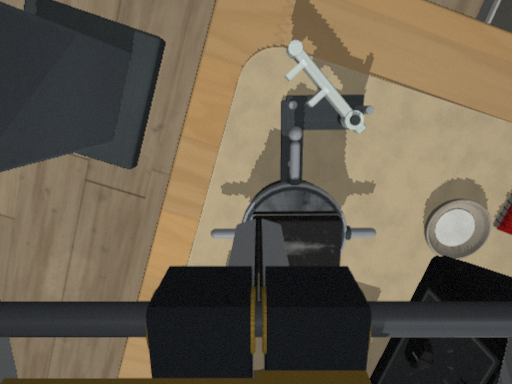

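Run:
```python
from fit import *
W=dict(np.load("pics/wrist9.npz"))
A=np.array([.5293,-.0145])
pol=lambda q:(q.round(4),np.hypot(*(q-A)).round(4),np.arctan2(*(q-A)[::-1]).round(4))
c=lambda x,y:(200+x/4-.4,30+y/4-.4)
for n,uv,z in [("ball",c(381,415),.036),("piv",c(620,360),.046),("stop",c(679,320),.045),("scrA",c(372,299),.007),("end",c(381,71),.046),("spk",c(379,500),.036),("armL",c(325,500),.006),("armR",c(408,500),.006),("pr1",c(354,192),.036),("pr-1",c(440,297),.036),("L",(214,233.5),.036),("R",(373,232.5),.036)]:
    print(n,pol(ray(W,uv,z)))
p=ray(W,c(620,360),.046);e=ray(W,c(381,71),.046);print(np.arctan2(*(e-p)[::-1]),np.hypot(*(e-p)))
a=ray(W,c(325,330),.006);b=ray(W,c(325,590),.006);print("arm edge dir",np.arctan2(*(a-b)[::-1]))
a=ray(W,c(412,400),.006);b=ray(W,c(408,590),.006);print("arm edge dir",np.arctan2(*(a-b)[::-1]))
a=ray(W,c(381,415),.036);b=ray(W,c(379,590),.036);print("spoke dir",np.arctan2(*(a-b)[::-1]))
l=ray(W,(214,233.5),.036);r=ray(W,(373,232.5),.036);print("spoke line",np.arctan2(*(r-l)[::-1])+np.pi/2, "mid",(l+r)/2)
```

```text
ball (array([0.4945, 0.0858]), np.float64(0.1062), np.float64(1.9048))
piv (array([0.5427, 0.1159]), np.float64(0.1311), np.float64(1.4683))
stop (array([0.5527, 0.1288]), np.float64(0.1452), np.float64(1.4088))
scrA (array([0.4859, 0.1121]), np.float64(0.1338), np.float64(1.9007))
end (array([0.4676, 0.1583]), np.float64(0.1835), np.float64(1.9139))
spk (array([0.5011, 0.0658]), np.float64(0.0851), np.float64(1.9088))
armL (array([0.4916, 0.0579]), np.float64(0.0816), np.float64(2.0513))
armR (array([0.5132, 0.0649]), np.float64(0.081), np.float64(1.7708))
pr1 (array([0.4709, 0.1331]), np.float64(0.1587), np.float64(1.9476))
pr-1 (array([0.4986, 0.1168]), np.float64(0.1348), np.float64(1.8006))
L (array([ 0.4477, -0.0408]), np.float64(0.0857), np.float64(-2.8298))
R (array([0.6091, 0.0127]), np.float64(0.0843), np.float64(0.3283))
2.62754061451146 0.08629899383642974
arm edge dir 1.9015370291658062
arm edge dir 1.8971344249776767
spoke dir 1.9008876988245937
spoke line 1.890821028915843 mid [ 0.52842177 -0.01405186]
```

The ball direction measures 1.905. The gate direction is 1.905 from the pivot, 1.907 from the stop pin and 1.90 from the bracket screw and edges. The table is aligned with the latch still open, so next is the latch.

```bash
python3 -m creep '[[0,0,0,0,0,-0.15],[0,0,0,0,0,-0.15],[0,0,0,0,0,-0.15],[0,0,0,0,0,-0.15],[0,0,0,0,0,-0.147]]'; python3 -m creep '[[0.0456,-0.0167,0,0,0,0],[0.0456,-0.0167,0,0,0,0],[0.0456,-0.0167,0,0,0,0],[0,0,0.05,0,0,0],[0,0,0,0,0,0]]'
python3 - <<'E'
from rig import manip
import cv2,numpy as np
for n in ["wrist","side","scene"]:
    c=manip.capture(n);cv2.imwrite(f"pics/{n}10.png",c["img"][:,:,::-1]);np.savez(f"pics/{n}10.npz",**c)
s=manip.read_state();q=s["tcp_rot"];print(s["tool_pos"],2*np.arctan2(q[1],q[0]))
E
```

```text
t: 14.8
tool_pos: [0.4749, 0.0309, 0.1833]
tcp_rot: [0.862, 0.507, -0.0, 0.0]
ft_force: [-0.1, 0.8, -0.6]
gripper_width: 0.0007
t: 15.42
tool_pos: [0.4942, 0.1748, 0.1295]
tcp_rot: [0.863, 0.506, -0.005, -0.002]
ft_force: [-0.4, -0.3, -0.3]
gripper_width: 0.0004
[0.49872054 0.1750025  0.13467951] 1.0594787360342683
```

View pics/wrist10.png

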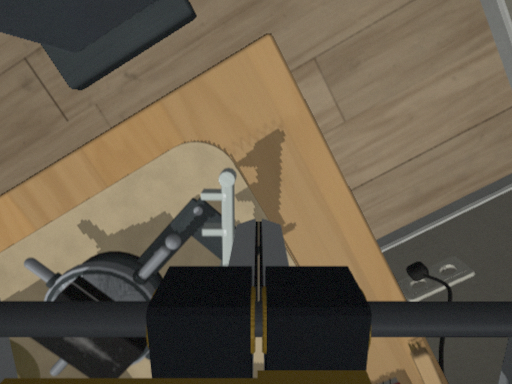

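View pics/side10.png

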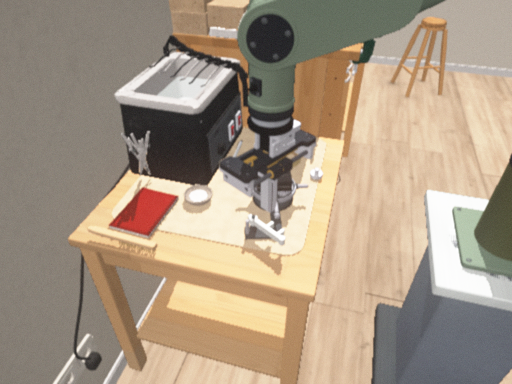

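```bash
python3 -m creep '[[0,0,0.04,0,0,0],[0,0,0.04,0,0,0],[0,0,0.028,0,0,0],[0,0,0,0,0,0]]';python3 - <<'E'
from rig import manip
import cv2,numpy as np
for n in ["wrist"]:
    c=manip.capture(n);cv2.imwrite(f"pics/{n}11.png",c["img"][:,:,::-1]);np.savez(f"pics/{n}11.npz",**c)
s=manip.read_state();q=s["tcp_rot"];print(s["tool_pos"],2*np.arctan2(q[1],q[0]),s["ft_force"])
E
```

```text
t: 16.08
tool_pos: [0.4971, 0.1748, 0.0251]
tcp_rot: [0.863, 0.505, -0.001, -0.0]
ft_force: [0.6, 0.1, -0.0]
gripper_width: 0.0002
[0.49865437 0.175202   0.02658418] 1.059771071676189 [-0.79158786 -0.89862248  0.50025324]
```

View pics/wrist11.png

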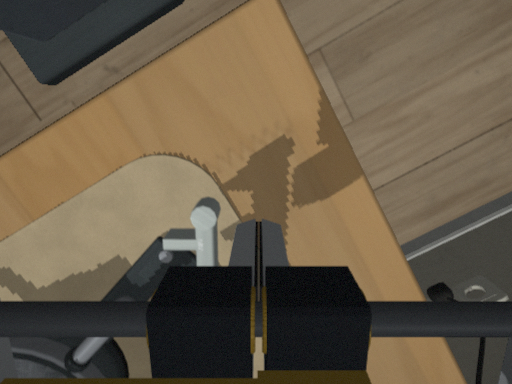

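```bash
python3 -m creep '[[-0.005,0,0,0,0,0],[-0.005,0,0,0,0,0],[-0.0068,-0.0014,0,0,0,-0.1],[-0.0068,-0.0014,0,0,0,-0.1],[-0.0068,-0.0014,0,0,0,-0.1]]'; python3 -m creep '[[-0.0068,-0.0014,0,0,0,-0.1],[-0.0068,-0.0014,0,0,0,-0.1],[0,0,0,0,0,0]]';python3 - <<'E'
from rig import manip
import cv2,numpy as np
for n in ["wrist","side","scene"]:
    c=manip.capture(n);cv2.imwrite(f"pics/{n}12.png",c["img"][:,:,::-1]);np.savez(f"pics/{n}12.npz",**c)
s=manip.read_state();q=s["tcp_rot"];print(s["tool_pos"],2*np.arctan2(q[1],q[0]),s["ft_force"])
i=cv2.resize(cv2.imread("pics/side12.png")[155:255,200:340],None,fx=5,fy=5,interpolation=cv2.INTER_CUBIC);cv2.imwrite("pics/side12c.png",i)
E
```

```text
t: 16.75
tool_pos: [0.4813, 0.1499, 0.0266]
tcp_rot: [0.776, 0.63, 0.001, 0.0]
ft_force: [-0.8, 0.9, -0.4]
gripper_width: 0.0005
t: 17.12
tool_pos: [0.4763, 0.1366, 0.0263]
tcp_rot: [0.711, 0.703, 0.001, 0.0]
ft_force: [-0.5, -0.1, -0.2]
gripper_width: 0.0005
[0.47636382 0.13707562 0.02600789] 1.5596687643427831 [ 0.34149889 -0.27371234 -1.02698441]
```

View pics/wrist12.png

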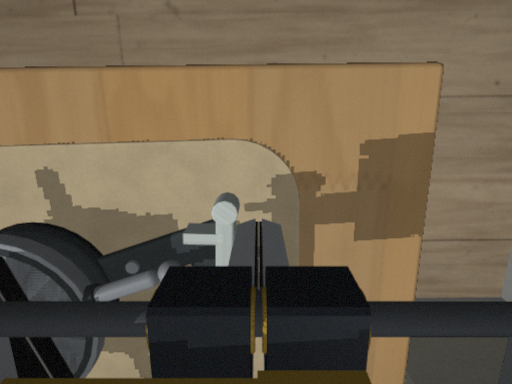

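View pics/side12c.png

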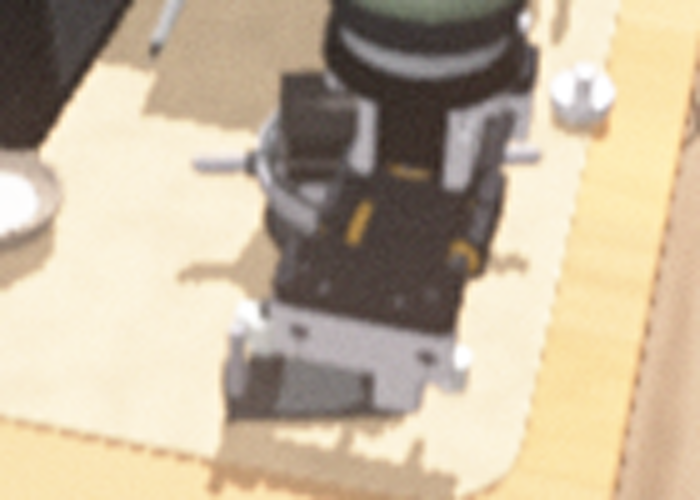

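```bash
python3 -m creep '[[-0.0047,-0.0011,0,0,0,-0.07],[-0.0047,-0.0011,0,0,0,-0.07],[-0.0047,-0.0011,0,0,0,-0.07],[-0.0047,-0.0011,0,0,0,-0.07],[0,0,0,0,0,0]]';python3 - <<'E'
from rig import manip
import cv2,numpy as np
for n in ["wrist"]:
    c=manip.capture(n);cv2.imwrite(f"pics/{n}13.png",c["img"][:,:,::-1]);np.savez(f"pics/{n}13.npz",**c)
s=manip.read_state();q=s["tcp_rot"];print(s["tool_pos"],2*np.arctan2(q[1],q[0]),s["ft_force"])
E
```

```text
t: 17.9
tool_pos: [0.4735, 0.118, 0.0256]
tcp_rot: [0.606, 0.795, 0.0, 0.0]
ft_force: [-0.8, 0.1, -1.2]
gripper_width: 0.0007
[0.47350898 0.11807493 0.02558766] 1.8392909347044089 [-0.30791185  0.1639388   0.40301662]
```

View pics/wrist13.png

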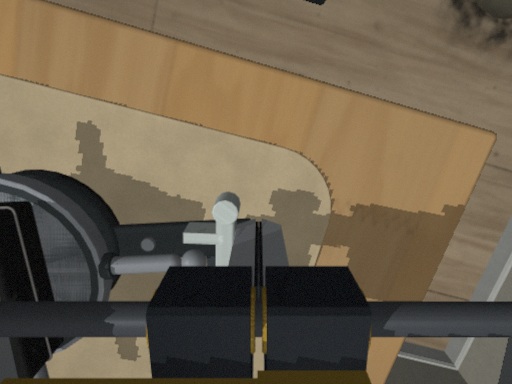

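```bash
python3 -m creep '[[-0.0021,-0.0005,0,0,0,-0.03],[-0.0021,-0.0005,0,0,0,-0.03],[0,0,0,0,0,0]]'; python3 -m creep '[[-0.001,0,0,0,0,0],[-0.001,0,0,0,0,0],[0,0,0,0,0,0]]'
```

```text
t: 18.32
tool_pos: [0.4736, 0.1135, 0.0255]
tcp_rot: [0.581, 0.814, 0.0, 0.0]
ft_force: [0.8, -0.4, 0.9]
gripper_width: 0.0004
t: 18.7
tool_pos: [0.4741, 0.1116, 0.0254]
tcp_rot: [0.581, 0.814, -0.0, -0.0]
ft_force: [-0.9, 0.8, 0.4]
gripper_width: 0.0007
```

```bash
python3 -m creep '[[-0.001,0,0,0,0,0],[-0.001,0,0,0,0,0],[0,0,0,0,0,0]]'; python3 -m creep '[[-0.001,0,0,0,0,0],[0,0,0,0,0,0]]';python3 - <<'E'
from rig import manip
import cv2,numpy as np
for n in ["wrist"]:
    c=manip.capture(n);cv2.imwrite(f"pics/{n}14.png",c["img"][:,:,::-1]);np.savez(f"pics/{n}14.npz",**c)
s=manip.read_state();print(s["ft_force"],s["tool_pos"])
E
```

```text
t: 19.08
tool_pos: [0.4743, 0.1109, 0.0254]
tcp_rot: [0.582, 0.814, 0.001, -0.001]
ft_force: [-1.6, 4.7, 1.5]
gripper_width: 0.0004
t: 19.32
tool_pos: [0.4743, 0.1108, 0.0254]
tcp_rot: [0.582, 0.813, 0.001, -0.002]
ft_force: [-1.5, 7.1, 2.4]
gripper_width: 0.0004
[-1.61946094  7.07344501  2.64666814] [0.47434803 0.11077746 0.02540446]
```

View pics/wrist14.png

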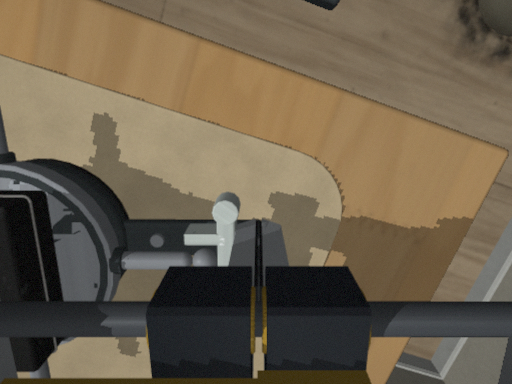

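The force rises to 7 N with no further motion, which matches the computed home position. I'll draw back and look.

```bash
python3 -m creep '[[0.008,0,0,0,0,0],[0.02,0,0,0,0,0],[0.01,0,-0.05,0,0,0],[0,0,-0.05,0,0,0],[0,0,-0.05,0,0,0]]'; python3 -m creep '[[-0.02,0.0,-0.02,0,0,0.15],[-0.03,0.02,0,0,0,0.15],[-0.03,0.02,0,0,0,0.15],[-0.03,0.02,0,0,0,0.15],[-0.02,0.02,0,0,0,0.15]]';python3 - <<'E'
from rig import manip
import cv2,numpy as np
s=manip.read_state();q=s["tcp_rot"];print(s["tool_pos"],2*np.arctan2(q[1],q[0]),s["ft_force"],s["t"])
E
```

```text
t: 20.0
tool_pos: [0.4627, 0.1446, 0.1769]
tcp_rot: [0.581, 0.814, -0.0, 0.001]
ft_force: [0.8, 0.8, 0.5]
gripper_width: 0.0006
t: 20.62
tool_pos: [0.5461, 0.012, 0.1954]
tcp_rot: [0.84, 0.542, -0.0, 0.001]
ft_force: [-0.8, -0.3, -1.3]
gripper_width: 0.0007
[0.54610298 0.01201302 0.195392  ] 1.1453146669452052 [-0.82918519 -0.2550475  -1.270081  ] 20.625
```

```bash
python3 -m creep '[[0,0,0,0,0,0.15],[0,0,0,0,0,0.15],[0,0,0,0,0,0.15],[0,0,0,0,0,0.15],[0,0,0,0,0,0.15]]'; python3 -m creep '[[-0.029,-0.0225,0,0,0,0],[-0.029,-0.0225,0,0,0,0],[0,0,0,0,0,0],[0,0,0,0,0,0]]';python3 - <<'E'
from rig import manip
import cv2,numpy as np
for n in ["wrist","side","scene"]:
    c=manip.capture(n);cv2.imwrite(f"pics/{n}15.png",c["img"][:,:,::-1]);np.savez(f"pics/{n}15.npz",**c)
s=manip.read_state();print(s["tool_pos"],s["qd"].round(3))
x0,y0,w,h,s=200,30,190,150,4
i=cv2.imread("pics/wrist15.png")[y0:y0+h,x0:x0+w];i=cv2.resize(i,None,fx=s,fy=s,interpolation=cv2.INTER_CUBIC)
for k in range(0,w,20): cv2.putText(i,str(x0+k),(k*s,12),0,.4,(0,0,255),1);cv2.line(i,(k*s,14),(k*s,20),(0,0,255),1)
for k in range(0,h,20): cv2.putText(i,str(y0+k),(0,k*s+4),0,.4,(0,0,255),1)
cv2.imwrite("pics/wrist15c.png",i)
E
```

```text
t: 21.25
tool_pos: [0.5455, 0.0133, 0.1953]
tcp_rot: [0.98, 0.197, -0.0, 0.001]
ft_force: [0.5, -0.7, -0.3]
gripper_width: 0.0007
t: 21.75
tool_pos: [0.4754, 0.0322, 0.1959]
tcp_rot: [0.98, 0.199, 0.001, 0.001]
ft_force: [0.3, 0.4, 1.2]
gripper_width: 0.0004
[0.47557729 0.03219498 0.19570271] [0.001 0.003 0.002 0.003 0.003 0.001]
```

View pics/wrist15c.png

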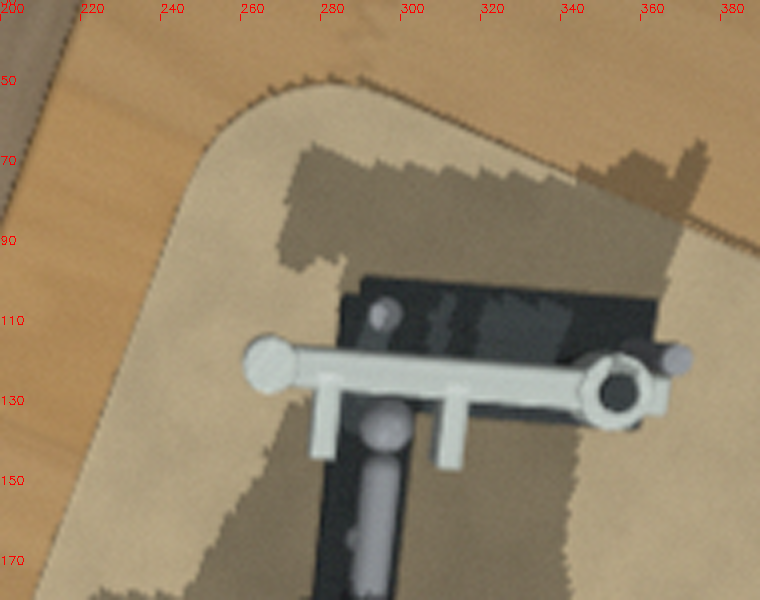

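View pics/scene15.png

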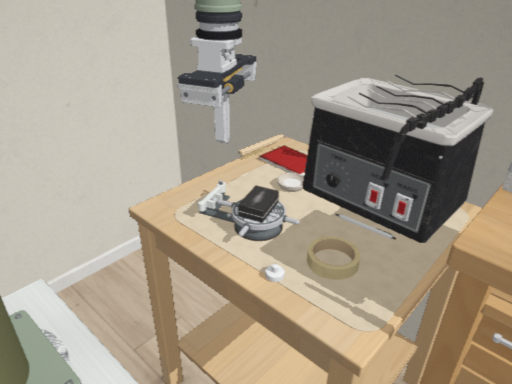

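The fork sits around the ball: ball (296,136), prongs at (281,139) and (312,141). The bar's tail is at the stop pin (369,119), and the loose things are where they were. I'll check the numbers.

Run:
```python
from fit import *
W=dict(np.load("pics/wrist15.npz"));A=np.array([.5293,-.0145])
c=lambda x,y:(200+x/4-.4,30+y/4-.4)
pol=lambda q:(q.round(4),np.hypot(*(q-A)).round(4),np.arctan2(*(q-A)[::-1]).round(4))
for n,uv,z in [("ball",c(386,425),.036),("piv",c(617,391),.046),("stop",c(677,360),.045),("end",c(270,364),.046),("scrA",c(385,314),.007)]: print(n,pol(ray(W,uv,z)))
p=ray(W,c(617,391),.046);e=ray(W,c(270,364),.046);b=np.arctan2(*(e-p)[::-1])%(2*np.pi);print("bar",b,"len",np.hypot(*(e-p)),"swung by",b-2.6275,"gate from bar",b-np.pi/2)
S0=dict(np.load("pics/scene15.npz"))["img"].astype(int);S1=dict(np.load("pics/scene0.npz"))["img"].astype(int)
d=np.abs(S0-S1).sum(2)>90
for n,(x,y,w,h) in dict(tape=(305,236,56,42),block=(263,262,25,20),dish=(276,173,28,18),pen=(333,212,64,28)).items(): print(n,d[y:y+h,x:x+w].mean().round(3))
```

```text
ball (array([0.4946, 0.086 ]), np.float64(0.1063), np.float64(1.9032))
piv (array([0.5424, 0.1163]), np.float64(0.1314), np.float64(1.4711))
stop (array([0.5529, 0.1288]), np.float64(0.1453), np.float64(1.4078))
end (array([0.4607, 0.0888]), np.float64(0.1241), np.float64(2.1571))
scrA (array([0.486 , 0.1119]), np.float64(0.1336), np.float64(1.9007))
bar 3.4655090397686954 len 0.08621741629597547 swung by 0.8380090397686955 gate from bar 1.8947127129737988
tape 0.0
block 0.0
dish 0.006
pen 0.0
```

Run:
```python
from rig import manip
s=manip.read_state();print(s["t"],s["ft_force"].round(1));print(manip.job_done())
```

```text
21.9 [ 0.4  0.4 -0.3]
the job is handed in; nothing more can be done
None
```

The turntable's long spoke now points at the gate and the latch is closed at its stop with its fork round the ball. I handed the job in at 21.9 s with the arm drawn well clear and the wrist force near zero.

**Turntable:** I turned it anticlockwise with two pushes on spokes and a small final nudge, keeping the fingers closed. The latch stayed open throughout. In the last picture the ball is at 1.903 rad. The gate direction measures 1.907 from the pivot, 1.906 from the stop pin and 1.901 from the bracket screw.

**Latch:** I pushed the bar round until it stopped moving and the force rose to about 7 N. The ball then sits midway between the prongs. The stop pin is about 8.5 mm from the bar's line, against 9 mm expected when they touch.

**Checks that disagreed:**
- The bar's final direction came out about 0.01 rad short of square to the gate, within what I can measure from the pictures.
- The bar swung 0.84 rad between pictures, not 0.9. It may have started about 0.05 rad from fully open, or the open angle was measured slightly off. I could not tell which.

**Loose things:** comparing the first and last scene pictures shows no change at the tape roll, disc block or pen, and a negligible 0.6% of pixels at the dish.

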